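Battery and cover plate into a logger case

ROBOT

A 6-joint arm with a two-finger parallel gripper is mounted at the origin on the work surface. World frame = base frame: x ahead of the robot, y to its left, z up, the work surface at z = 0. Lengths are in m, angles in degrees, forces in N, time in s.
With the tool pointing down it reaches from about 0.4 to 0.825 m from the base axis. Payload 7 kg.
Tool frame: the origin (TCP) lies midway between the tips of the shut fingers; the grasp point (between the pads) lies 19 mm behind it; z points along the fingers, y is the direction in which the jaws open and shut (so a half turn about z gives the same grasp; the last joint's range is limited). The gripper opens to 88 mm and grips with 3 to 60 N. Pads are 19 mm wide; open, the fingers measure 130 mm over their backs; the gripper's body (78 mm by 193 mm) begins 47 mm behind the grasp point.
Start: joints at [86.694, 20.546, 0.682, 0, -70.136, -16.507], TCP at [0.229, 0.635, 0.227] pointing down, gripper open.
Joint ranges: [-176.03, 176.03], [-82.01, 121.73], [-58.28, 71.71], [-173.87, 95.51], [-174.79, -0.11], [-173.66, 173.66]. Speed limits (degrees/s): [136.94, 136.94, 172.46, 180, 180, 180].

INTERFACE

Orientations are given as a 3x3 rotation matrix whose columns are the frame's x, y, z axes.
In Python, from rig import robot gives the robot as it stands. Calls block until the motion is done:
- robot.goto(position, orientation): joint-space move of the TCP to a pose.
- robot.servo_line(position, ori=None, speed=0.15): straight line of the TCP; ori=None keeps the orientation; speed is the mean speed in m/s.
- robot.movej(angles): joint-space move.
- robot.move_gripper(opening): opening from 0.0 (shut) to 1.0 (fully open); the grip force is fixed at half the most; returns when the fingers have stopped.
- robot.dwell(seconds).
- robot.ik(position, orientation): joint angles nearest the present ones, or None.
- robot.grab_frame(name): name is "scene" or "top" or "wrist"; returns (picture, depth): 480x640x3 uint8, red, green, blue; 480x640 float32, m along the optical axis (not along the pixel's ray), 0 where there is no reading.
- robot.camera_info(name): a dict with "vfov" (degrees; the focal length in pixels is half the picture's height over the tangent of half this angle, whatever the lens; pixels are square), "cx", "cy" (the principal point, pixels), "view" (4x4, takes a point from world to camera coordinates); the wrist camera has in their place "T_tool_cam" (4x4, takes a point from camera to tool coordinates, whose origin is the TCP and whose axes are the flange's). Camera axes: x right, y down, z forward; pixel columns grow to the right and rows downward; lengths in m; the calibration is good to about 2 mm. The wrist camera is an equidistant fisheye: a pixel r from the principal point sees the ray r / f radians off the axis. A picture is of the moment at which its call begins: read the wrist's pose just before it. camera_info takes no time and is no camera call.
A pose or a line that the arm cannot do raises robot.Unreachable and nothing moves.
- robot.job_done(): hands the job in, once; it reports no verdict.
Readings, each from a call of its own:
- robot.read_t(): time.
- robot.read_qpos(): joint angles.
- robot.read_qvel(): joint speeds.
- robot.read_effort(): joint torques, N m.
- robot.read_position(): TCP position.
- robot.read_tcp_rot(): TCP orientation.
- robot.read_force(): force on the tool from outside, world axes, zero at the start.
- robot.read_ft_torque(): the same for the moment, N m.
- robot.read_grip_width(): opening from 0.0 (shut) to 1.0 (fully open).
Only numpy, scipy, OpenCV 4.12 (cv2) and the standard library are available. Lean on these libraries where they do the work, as an engineer would, in place of code of your own. Each camera call takes 0.05 s, during which the arm holds its last target. There are 200 camera calls.

TASK

Pack the logger case: first lay the battery pack flat on the floor of the case. Then fit the cover plate above it: tuck one edge under the retaining lip with the plate sloping, then lower the opposite edge, without letting it fall, until the plate lies flat and fully home on its ledges. Do not drop the battery pack in, let go of everything at the end, and leave the jar, the phone and the knob box where they are.

Things in the scene. Friction and masses are not known exactly. Their poses are not given: they have to be found in the camera images.
- case_floor (a point): Centre of the inner floor of the instrument case, 5 mm above the bench. The case is an open-topped grey painted box fixed to the bench, outside 136 mm along its x and 157 mm along its y; axes are those of the case. Walls are 6 mm thick: the -x wall (with the lip) and both y walls are 72 mm high, the +x wall is a taller connector panel, 105 mm high. Inner ledges of bare aluminium leave a clear well of 106 x 129 mm (its middle 1 mm towards +x) below them, 50 mm deep.
- case_seat (a point): Where the middle of the underside of the seated cover plate belongs: centre of the recess, at the height of the ledge tops (55 mm above the bench). Axes as the case: the recess between the walls is 124 mm along x and 145 mm along y; ledges run round all four sides, 8 mm wide (10 mm on the -x side, under the lip). The +x panel rises 50 mm above the ledges.
- case_lip (a point): Middle of the lower free edge of the retaining lip: a bar along the whole -x wall that overhangs the recess by 10 mm and is 4 mm thick, its underside 13 mm above the ledges (68 mm above the bench), its top level with the rim (72 mm). Axes as the case; the gap under the lip opens towards +x. Only 114 mm remain between this edge and the +x panel, so the 120 mm plate cannot go in level: sloping about 26 degrees, with its low edge under the lip, it clears both.
- plate_center (a point): Cover plate: flat aluminium plate 120 mm (its x) by 140 mm (its y), 4 mm thick, about 0.22 kg, with a black upright grip rib in the middle of its top, 50 mm long along x, 12 mm thick along y, 30 mm high above the plate. The point is half-way up the whole thing (17 mm above its underside), inside the rib; z is normal to the plate. It starts flat on the bench, rib up. It is the same either way round: either its +x or its -x edge may go under the lip.
- plate_edge_a (a point): Middle of the plate's -x edge (a 140 mm long edge), at half the plate's thickness, 60 mm from the middle; axes as the plate.
- plate_edge_b (a point): Middle of the plate's +x edge (a 140 mm long edge), at half the plate's thickness, 60 mm from the middle; axes as the plate.
- pack_center (a point): Battery pack: black plastic block with two grey bands, 80 mm (x) by 44 mm (y) by 34 mm high, about 0.25 kg; the point is its centre. Starts flat on the bench.
- jar: Bystander: closed glass jar with a white cap, 56 mm across, 80 mm high; origin at the centre of its underside.
- phone: Bystander: phone lying flat, 70 x 138 x 8 mm; origin at the centre of its underside.
- amp: Bystander: small black box with three aluminium knobs, 55 x 70 x 36 mm; origin at the centre of its underside.
Not all that is in view belongs to the job. There is more than one size of the part that bears plate_center; the job needs the smaller. Of the things shaped like the part that bears case_floor, the grey one is meant.

How it is judged:
By the outcome, as a careful person would: the job done as asked, in the order asked, and still so for the second after the job is handed in, with the robot touching nothing.
It also fails if it takes over 58 s, if anything falls off the work surface, if the arm or the gripper's body presses on something with over 40 N, if the wrist force passes 120 N, or if a joint passes its speed limit or range.

## Working session

There is one attempt and no reset: what is moved stays moved. The work goes in short steps, each a Python script; the robot and the scene stay as the last script left them, time stands still between calls to the robot, and variables do not carry over. Pictures are saved under pics/ and viewed, about 8 in all and at most 12, crops included, and the job is handed in when it is done.

```bash
ls; mkdir -p pics; python3 - <<'E'
from rig import robot
import cv2,numpy as np
for n in ("scene","top"):
    p,d=robot.grab_frame(n); cv2.imwrite(f"pics/{n}0.png",p[:,:,::-1]); np.savez(f"{n}0.npz",p=p,d=d)
    c=robot.camera_info(n); print(n,c, (d>0).mean())
print(robot.camera_info("wrist"), robot.read_t(), robot.read_tcp_rot())
E
```

```text
pics
scene {'vfov': 48.561718158145126, 'cx': 319.86351586520465, 'cy': 233.0964253516262, 'view': array([[ 0.42094791,  0.90702472,  0.0104411 , -0.12895932],
       [ 0.57661526, -0.25868459, -0.77498202, -0.28680905],
       [-0.7002269 ,  0.33224755, -0.63189703,  1.94955319],
       [ 0.        ,  0.        ,  0.        ,  1.        ]])} 0.9816471354166667
top {'vfov': 56.53894137827924, 'cx': 326.70350001643936, 'cy': 240.2944087475028, 'view': array([[-0.02723401, -0.99914878,  0.03098427, -0.1138198 ],
       [-0.99802869,  0.02542412, -0.05737897,  0.54292548],
       [ 0.05654238, -0.03248585, -0.99787155,  1.14169171],
       [ 0.        ,  0.        ,  0.        ,  1.        ]])} 0.9958756510416666
{'vfov': 65.70646984690485, 'cx': 319.38583072537455, 'cy': 239.12358956350116, 'T_tool_cam': array([[-1.28384705e-03, -9.54115670e-01, -2.99435535e-01,
         8.15113280e-02],
       [ 9.99999138e-01, -1.14206563e-03, -6.48497617e-04,
         2.28123063e-04],
       [ 2.76766706e-04, -2.99436109e-01,  9.54116314e-01,
        -1.57165348e-01],
       [ 0.00000000e+00,  0.00000000e+00,  0.00000000e+00,
         1.00000000e+00]])} 0.1 [[ 9.40760742e-01 -3.39070928e-01 -3.64006965e-04]
 [-3.39071103e-01 -9.40759764e-01 -1.36139667e-03]
 [ 1.19166927e-04  1.40417279e-03 -9.99999007e-01]]
```

View pics/top0.png

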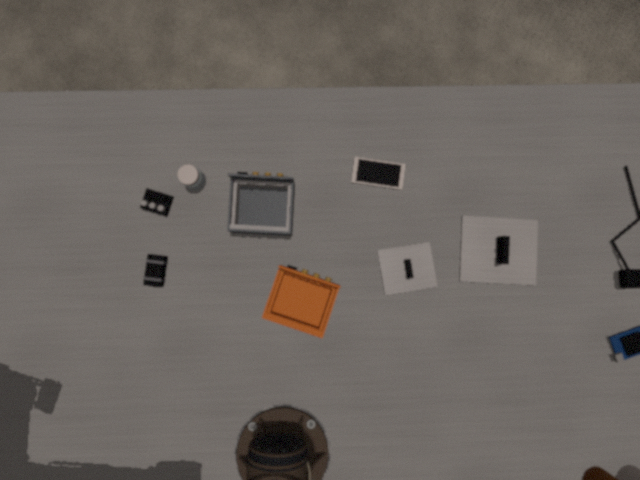

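View pics/scene0.png

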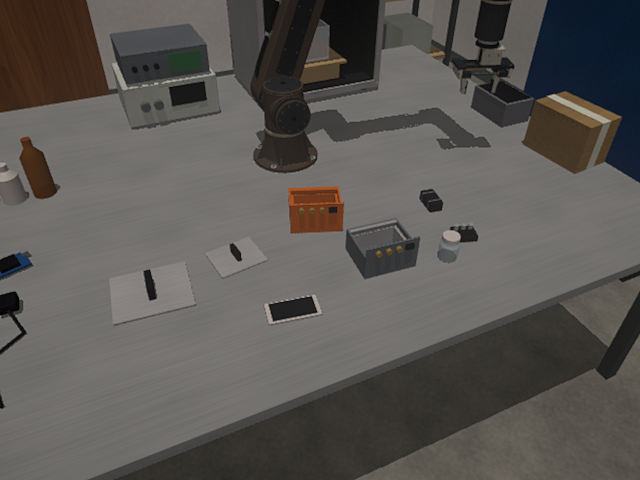

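Top view candidates:
- **Plates:** small at (408,268), about 52 px, and large at (500,250), about 75 px. The smaller one is meant.
- **Cases:** grey at (262,206) and orange at (302,300). The grey one is meant. The plain dark box at scene (503,102) has no connector panel.
- **Pack:** the black block with two grey bands at (155,270). The amp, with its knobs, is at (157,202).

I'll confirm these in one crop and get rough poses.

```bash
cat > h.py <<'E'
import cv2,numpy as np
from rig import robot
def foc(c): return 240/np.tan(np.radians(c["vfov"])/2)
def cast(c,uv,z,T=None):
    """pixels -> world points on plane height z; T = world_tool (4x4) for wrist camera"""
    uv=np.atleast_2d(np.asarray(uv,float)); a=(uv-[c["cx"],c["cy"]])/foc(c)
    if T is None:
        M=np.linalg.inv(c["view"]); r=np.c_[a,np.ones(len(a))]
    else:
        M=T@c["T_tool_cam"]; t=np.linalg.norm(a,axis=1,keepdims=True)+1e-12
        r=np.c_[a/t*np.sin(t),np.cos(t)]
    r=r@M[:3,:3].T; o=M[:3,3]
    return o+r*((z-o[2])/r[:,2:])
def Tt():
    T=np.eye(4); T[:3,:3]=robot.read_tcp_rot(); T[:3,3]=robot.read_position(); return T
def down(yaw):
    """tool pointing down, tool x at yaw (deg); y is jaw axis"""
    a=np.radians(yaw); c,s=np.cos(a),np.sin(a)
    return np.array([[c,s,0],[s,-c,0],[0,0,-1.]])
def rect(P):
    """world xy points -> centre,(long,short),angle of long side deg in (-90,90]"""
    (c,(w,h),a)=cv2.minAreaRect((np.asarray(P)[:,:2]*1000).astype(np.float32))
    if w<h: w,h,a=h,w,a+90
    return np.array(c)/1000,(w,h),(a+90)%180-90
def blobs(m,roi,minA=20):
    x0,y0,x1,y1=roi; k=np.zeros_like(m,np.uint8); k[y0:y1,x0:x1]=m[y0:y1,x0:x1]
    cs=[c for c in cv2.findContours(k,cv2.RETR_EXTERNAL,cv2.CHAIN_APPROX_NONE)[0] if cv2.contourArea(c)>minA]
    return sorted(cs,key=cv2.contourArea,reverse=True)
E
python3 - <<'E'
from h import *
p=np.load("top0.npz")["p"]; c=robot.camera_info("top"); g=p.max(2).astype(int); 
cr=cv2.resize(p[150:340,130:550,::-1],None,fx=1.9,fy=1.9,interpolation=cv2.INTER_CUBIC); cv2.imwrite("pics/crop1.png",cv2.convertScaleAbs(cr,alpha=1.6))
print("bg",g[230,350],g[275,395],g[270,155],p[180,262],p[206,234],p[206,262])
def show(n,m,roi,z):
    for b in blobs(m.astype(np.uint8),roi)[:2]: print(n,cv2.boundingRect(b),rect(cast(c,b[:,0],z)))
show("pack",g<60,(135,245,180,295),.034)
show("rib",g<60,(395,250,425,285),.034)
show("plate",(g>g[230,350]+25)|(g<60),(370,235,445,300),.004)
show("amp",g<60,(135,180,180,225),.036)
E
```

```text
bg 111 139 18 [41 42 40] [124 117 112] [84 84 85]
pack (144, 255, 24, 32) (array([0.47375586, 0.30667087]), (78.06854248046875, 50.17146301269531), -8.468009948730469)
rib (405, 260, 8, 18) (array([ 0.46131708, -0.33431866]), (44.999298095703125, 13.865518569946289), 8.22264289855957)
plate (379, 244, 57, 50) (array([ 0.46260449, -0.33837909]), (135.6708984375, 115.3504867553711), -82.30779075622559)
plate (405, 260, 8, 18) (array([ 0.460978  , -0.34073694]), (46.183555603027344, 14.23042106628418), 8.222638130187988)
amp (141, 189, 32, 27) (array([0.64641803, 0.30205853]), (71.15509796142578, 53.17436981201172), 71.34403991699219)
```

View pics/crop1.png

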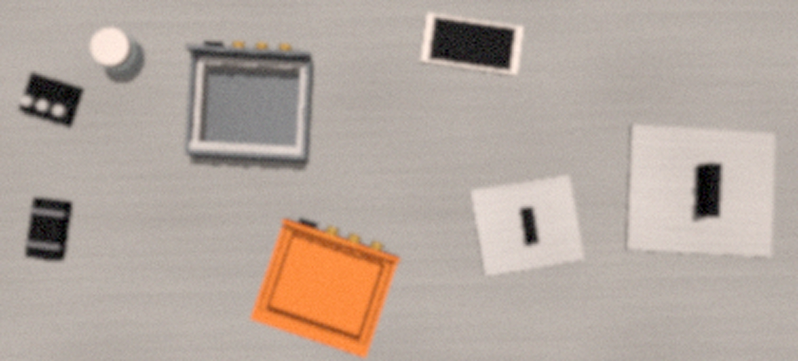

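```bash
python3 - <<'E'
from h import *
c=robot.camera_info("top"); w=cast(c,[262,209],.055)[0]; print(w)
robot.goto([w[0],w[1],.24],down(-3)); 
def snap(n):
    T=Tt(); p,d=robot.grab_frame("wrist"); np.savez(n+".npz",p=p,d=d,T=T); cv2.imwrite(f"pics/{n}.png",p[:,:,::-1]); print(n,T[:3,3],robot.read_t())
robot.dwell(.2); snap("wcase")
robot.goto([.474,.307,.16],down(-8.5)); robot.dwell(.2); snap("wpack")
a,b=[cv2.imread(f"pics/{n}.png") for n in("wcase","wpack")]
cv2.imwrite("pics/both.png",cv2.convertScaleAbs(np.vstack([a,b])[:, :],alpha=1.3)[::1]) 
im=np.hstack([a[:, 80:480+80],b[:,120:520]]); cv2.imwrite("pics/both.png",cv2.convertScaleAbs(im[:,:800],alpha=1.4))
E
```

```text
[0.62043518 0.03350774 0.055     ]
wcase [0.6204356  0.03406662 0.23992697] 2.8917
wpack [0.47473654 0.30629958 0.16023477] 4.3583
```

View pics/both.png

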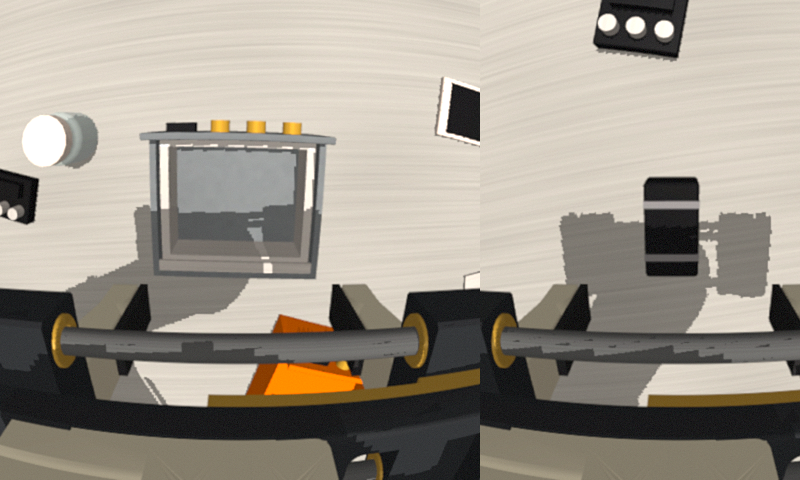

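```bash
cat >> h.py <<'E'
def cloud(c,d,T):
    """world points of wrist depth image (480x640x3)"""
    v,u=np.mgrid[:480,:640]; a=np.stack([u-c["cx"],v-c["cy"]],-1)/foc(c)
    t=np.linalg.norm(a,axis=2,keepdims=True)+1e-12
    r=np.concatenate([a/t*np.tan(t),np.ones_like(t)],2)*d[...,None]
    M=T@c["T_tool_cam"]; return r@M[:3,:3].T+M[:3,3]
E
python3 - <<'E'
from h import *
c=robot.camera_info("wrist")
f=np.load("wcase.npz"); W=cloud(c,f["d"],f["T"]); z=W[...,2]
def sl(n,m,zp,roi,minA=40):
    for b in blobs(m.astype(np.uint8),roi,minA)[:3]: print(n,cv2.boundingRect(b),rect(cast(c,b[:,0],zp,f["T"])))
R=(190,100,440,290)
print("bench",np.median(z[100:120,200:400]),"floor",np.median(z[160:200,270:360]))
# outline of everything higher than 55 mm -> rim/panel
for lo,hi,zp in((.062,.085,.072),(.09,.125,.105),(.045,.06,.055)): 
    m=(z>lo)&(z<hi); print(np.median(z[100:290,190:440][m[100:290,190:440]])); sl(f"{lo}",m,zp,R)
# per-row rim edges, left/right outer
for v in range(150,280,12):
    us=[u for u in np.flatnonzero((z[v,190:440]>.062)&(z[v,190:440]<.085))+190]
    if us: 
        A=np.array(us); g=np.split(A,np.flatnonzero(np.diff(A)>2)+1)
        print(v,[(s[0],s[-1],[round(float(y),4) for y in cast(c,[[s[0]-.5,v],[s[-1]+.5,v]],.072,f["T"])[:,1]],round(float(cast(c,[s[0],v],.072,f["T"])[0,0]),4)) for s in g if len(s)>2])
f=np.load("wpack.npz"); W=cloud(c,f["d"],f["T"]); z=W[...,2]
sl("pack",(z>.025)&(z<.045),.034,(230,160,470,290))
print("packtop",np.median(z[215:250,300:330]))
E
```

```text
bench -0.0010050574598609863 floor 0.003986462977409705
0.07086144952718504
0.062 (229, 140, 178, 139) (array([0.62577185, 0.03696941]), (157.20191955566406, 128.04269409179688), 85.60890197753906)
0.10333250317228121
0.09 (220, 120, 196, 24) (array([0.69901837, 0.03118743]), (155.0448455810547, 16.116270065307617), 85.6261978149414)
0.0539085117675312
0.045 (238, 139, 160, 123) (array([0.63138641, 0.03654241]), (148.07467651367188, 117.14627075195312), 85.75071716308594)
150 [(np.int64(229), np.int64(237), [0.111, 0.1028], 0.6867), (np.int64(397), np.int64(405), [-0.037, -0.0452], 0.6784)]
162 [(np.int64(230), np.int64(237), [0.1111, 0.1038], 0.6759), (np.int64(397), np.int64(405), [-0.0368, -0.045], 0.6677)]
174 [(np.int64(230), np.int64(238), [0.1121, 0.1039], 0.6651), (np.int64(396), np.int64(404), [-0.0357, -0.044], 0.6569)]
186 [(np.int64(230), np.int64(237), [0.1132, 0.1058], 0.6542), (np.int64(396), np.int64(403), [-0.0356, -0.043], 0.6461)]
198 [(np.int64(230), np.int64(238), [0.1144, 0.106], 0.6432), (np.int64(394), np.int64(403), [-0.0337, -0.043], 0.6351)]
210 [(np.int64(231), np.int64(238), [0.1147, 0.1072], 0.632), (np.int64(393), np.int64(401), [-0.0327, -0.0411], 0.6241)]
222 [(np.int64(231), np.int64(239), [0.116, 0.1075], 0.6207), (np.int64(393), np.int64(400), [-0.0327, -0.0402], 0.6128)]
234 [(np.int64(232), np.int64(239), [0.1165, 0.1088], 0.6092), (np.int64(393), np.int64(399), [-0.0327, -0.0394], 0.6013)]
246 [(np.int64(233), np.int64(239), [0.117, 0.1102], 0.5974), (np.int64(391), np.int64(398), [-0.0309, -0.0385], 0.5896)]
258 [(np.int64(233), np.int64(240), [0.1185, 0.1107], 0.5855), (np.int64(389), np.int64(397), [-0.029, -0.0378], 0.5778)]
270 [(np.int64(234), np.int64(396), [0.1192, -0.037], 0.5732)]
pack (283, 181, 56, 95) (array([0.47623114, 0.3130369 ]), (78.0529556274414, 44.08081817626953), -8.558326721191406)
packtop 0.03302358321005339
```

```bash
python3 - <<'E'
from h import *
R=down(-8.5)
robot.goto([.476,.313,.06],R); robot.servo_line([.476,.313,.008]); robot.move_gripper(0.0)
print("grip",robot.read_grip_width(),robot.read_t(),robot.read_force())
robot.servo_line([.476,.313,.15],speed=.2); print("held",robot.read_grip_width(),robot.read_force())
robot.goto([.630,.0366,.15],down(-4.4)); robot.dwell(.2)
T=Tt(); p,d=robot.grab_frame("wrist"); np.savez("wp2.npz",p=p,d=d,T=T); cv2.imwrite("pics/wp2.png",cv2.convertScaleAbs(p[:,:,::-1],alpha=1.4))
print(T[:3,3],robot.read_t())
E
```

```text
grip 0.5003893402361328 6.1167 [-1.31613264  0.13010692  0.42997251]
held 0.5016312446729397 [-0.08425073 -0.54587229 -2.69442548]
[0.62984801 0.03790528 0.15015886] 8.4333
```

View pics/wp2.png

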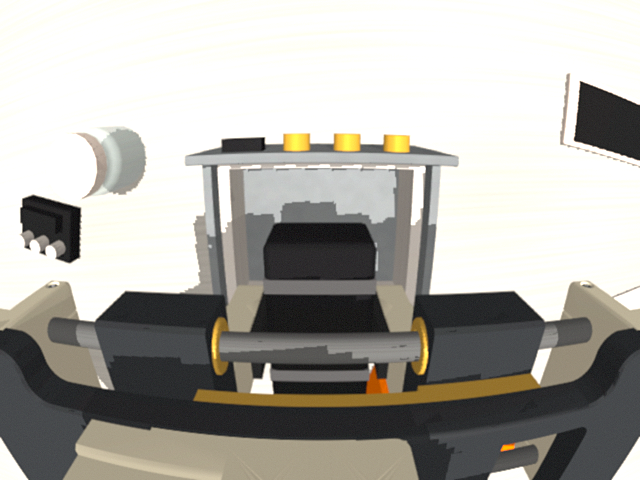

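The pack is held square at columns 265–375. The case's side walls sit symmetrically at about 222 and 422, below the panel (rows 140–165). I'll refine from this close view, then place the pack.

```bash
python3 - <<'E'
from h import *
c=robot.camera_info("wrist"); f=np.load("wp2.npz"); T=f["T"]; W=cloud(c,f["d"],T); z=W[...,2]
a=np.radians(-4.4); ex=np.array([np.cos(a),np.sin(a)]); ey=np.array([-ex[1],ex[0]]); C=np.array([.6293,.0366])
loc=lambda P:np.c_[(P[:,:2]-C)@ex,(P[:,:2]-C)@ey]*1000
for v in range(175,285,15):
    m=(z[v]>.062)&(z[v]<.08); u=np.flatnonzero(m&(np.arange(640)>190)&(np.arange(640)<450)); L=u[u<320];Rr=u[u>320]
    print(v,np.round(loc(cast(c,[[L[0]-.5,v],[L[-1]+.5,v],[Rr[0]-.5,v],[Rr[-1]+.5,v]],.072,T)),1).tolist())
m=(z>.095)&(z<.12)
for u in range(225,440,40):
    v=np.flatnonzero(m[130:185,u])+130; print("panel",u,np.round(loc(cast(c,[[u,v[0]-.5],[u,v[-1]+.5]],.105,T)),1).tolist())
# pack top front edge lateral in tool frame
Tl=(W-T[:3,3])@T[:3,:3]; 
for v in(228,240,250,260):
    g=f["p"][v].max(1)
    m=(np.abs(Tl[v,:,2])<.03)&(np.abs(Tl[v,:,1])<.04)&(z[v]>.12); u=np.flatnonzero(m); print("pack",v,u[0],u[-1],Tl[v,u[0]],Tl[v,u[-1]])
E
```

```text
175 [[52.2, 78.0], [51.9, 69.7], [52.0, -69.3], [52.3, -78.4]]
190 [[42.1, 78.7], [41.9, 69.6], [42.0, -69.9], [42.2, -77.7]]
205 [[31.9, 78.0], [31.8, 69.6], [31.9, -69.2], [32.1, -78.4]]
220 [[21.6, 78.1], [21.5, 68.9], [21.6, -69.3], [21.7, -77.9]]
235 [[11.0, 78.3], [11.0, 69.7], [11.1, -69.4], [11.1, -78.1]]
250 [[0.2, 77.9], [0.2, 69.2], [0.3, -68.9], [0.2, -77.7]]
265 [[-11.0, 78.3], [-10.8, 69.4], [-10.8, -69.2], [-10.9, -78.1]]
280 [[-22.4, 78.0], [-22.3, 69.8], [-22.2, -69.6], [-22.4, -77.9]]
panel 225 [[68.5, 53.4], [62.4, 53.7]]
panel 265 [[68.4, 30.9], [62.3, 31.0]]
panel 305 [[68.6, 9.1], [62.1, 9.1]]
panel 345 [[68.2, -12.6], [62.1, -12.6]]
panel 385 [[68.6, -34.5], [61.9, -34.7]]
panel 425 [[68.3, -57.4], [62.1, -57.7]]
pack 228 273 366 [ 0.03778128 -0.02011037 -0.00168755] [ 0.03763429  0.02055418 -0.00134059]
pack 240 266 372 [ 0.03734173 -0.02101063 -0.01767249] [ 0.03731233  0.0209937  -0.01774076]
pack 250 263 376 [ 0.03514294 -0.02148457 -0.02344251] [ 0.0343592   0.02221468 -0.0213338 ]
pack 260 264 375 [ 0.03098859 -0.02132498 -0.02329497] [ 0.03096442  0.02169215 -0.02336953]
```

```bash
python3 - <<'E'
from h import *
x,y=.6303,.0365
robot.servo_line([x,y,.10]); robot.dwell(.2); e=np.array([x,y])-robot.read_position()[:2]; print("err",e)
q=np.array([x,y])+e
robot.servo_line([*q,.018],speed=.1); robot.dwell(.15); F0=robot.read_force()[2]; print(robot.read_position(),F0,robot.read_t())
z=.018
while z>.009:
    z-=.001; robot.servo_line([*q,z],speed=.03); dF=robot.read_force()[2]-F0
    if dF>2: break
print(z,dF,robot.read_position(),robot.read_force())
robot.move_gripper(.62); print("open",robot.read_grip_width(),robot.read_force())
robot.servo_line([*q,.15],speed=.25)
r=down(7.7); robot.goto([.463,-.338,.16],r); robot.dwell(.2)
T=Tt(); p,d=robot.grab_frame("wrist"); np.savez("wplate.npz",p=p,d=d,T=T)
p2,_=robot.grab_frame("top"); print(T[:3,3],robot.read_t())
im=np.hstack([p[:,120:520],cv2.resize(p2[150:250,200:320],(400,480))[:, :]]); cv2.imwrite("pics/v3.png",cv2.convertScaleAbs(im[:,:,::-1],alpha=1.3))
E
```

```text
err [-0.00080036 -0.00027066]
[0.63003999 0.03641152 0.01883958] -3.170947211319425 10.2333
0.011999999999999993 9.891490584039214 [0.6296553  0.03629519 0.01300862] [-2.46769137  0.58057495  6.72054337]
open 0.6210880583487097 [ 0.35754671 -0.44552701 -0.27111125]
[ 0.46358022 -0.33734317  0.15988587] 14.7167
```

View pics/v3.png

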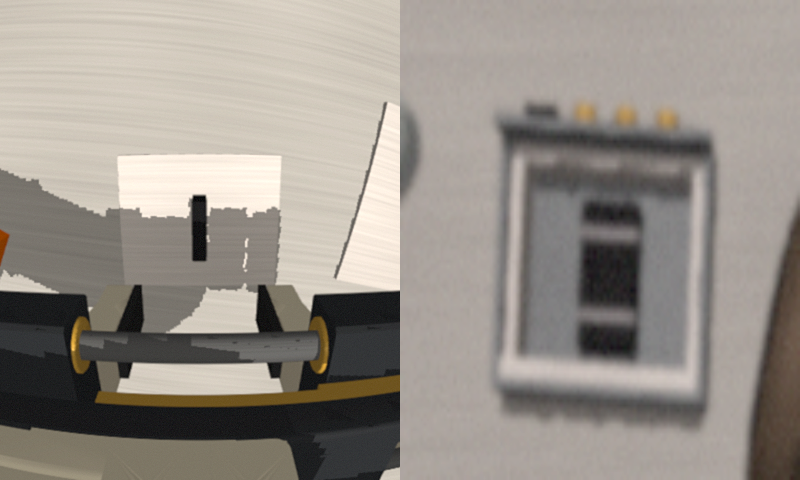

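The pack lies in the middle of the well on the floor. The plate is in view with its rib at about (319,228) in the full frame. Next I'll measure the rib and grasp it.

```bash
cat > rib.py <<'E'
from h import *
c=robot.camera_info("wrist"); f=np.load("wplate.npz"); T=f["T"]; W=cloud(c,f["d"],T); z=W[...,2]
b=blobs(((z>.028)&(z<.04)).astype(np.uint8),(230,150,420,282))[0]
ctr,s,a=rect(cast(c,b[:,0],.034,T))
if __name__=="__main__":
    print("rib",ctr,s,a)
    m=(f["p"].min(2)>215).astype(np.uint8)
    # plate far (+x) edge and sides, columns/rows in bright part
    a_=np.radians(a); ex=np.array([np.cos(a_),np.sin(a_)]); ey=np.array([-ex[1],ex[0]])
    b=blobs(((z>.0012)&(z<.006)).astype(np.uint8),(225,140,415,300),500)
    for k in b[:2]: print(cv2.boundingRect(k),rect(cast(c,k[:,0],.004,T)))
E
python3 rib.py
```

```text
rib [ 0.46307034 -0.33683578] (49.60859680175781, 11.778351783752441) 7.957752227783203
(237, 153, 165, 133) (array([ 0.46210712, -0.33713214]), (140.77244567871094, 120.34764862060547), -82.29666662216187)
```

```bash
cat > ins.py <<'E'
from h import *
from scipy.spatial.transform import Rotation as Ro
C=np.array([.6293,.0366,.055]); YAW=-4.4; NT=.007
A=Ro.from_euler("z",YAW,degrees=True).as_matrix()
def pose(px,pz,th,py=0.,s0=0.,dyaw=0.):
    """TCP pose putting plate underside middle at case-frame (px,py,pz) mm, +x edge raised by th deg; s0: TCP offset along plate x mm"""
    B=A@Ro.from_euler("zy",[dyaw,-th],degrees=True).as_matrix()
    return C+A@np.array([px,py,pz])/1e3+B@[s0/1e3,0,NT], B@np.diag([1,-1,-1.])
def low(xl,zl,th,**k):
    """same, given low edge's lower corner (mm)"""
    a=np.radians(th); return pose(xl+60*np.cos(a),zl+60*np.sin(a),th,**k)
E
python3 - <<'E'
from ins import *
for x,z,th in((-44,60,30),(-44,2,30),(-59,2,30),(-60,0,15),(-60,0,0)):
    q=robot.ik(*low(x,z,th)); print(None if q is None else np.round(q,1))
robot.goto([.4625,-.337,.06],down(7.85)); robot.dwell(.1); t=np.array([.4625,-.337]); q=t+(t-robot.read_position()[:2])
robot.servo_line([*q,.0075],speed=.1); robot.dwell(.2); print(robot.read_position())
robot.move_gripper(0.); print("grip",robot.read_grip_width()*88,robot.read_position(),robot.read_t())
q=robot.read_position(); robot.servo_line([q[0],q[1],.2],speed=.2); print(robot.read_force(),robot.read_grip_width()*88)
robot.goto(*low(-44,80,30)); robot.dwell(.3)
T=Tt(); p,d=robot.grab_frame("wrist"); np.savez("wh.npz",p=p,d=d,T=T); cv2.imwrite("pics/wh.png",cv2.convertScaleAbs(p[:,:,::-1],alpha=1.2))
P,R=low(-44,80,30); print("err mm",(A.T@(T[:3,3]-P))*1e3, Ro.from_matrix(R.T@T[:3,:3]).as_rotvec(degrees=True), robot.read_t())
E
```

```text
None
None
None
[ 25.   16.4 -36.2  17.3 -25.3  45.7]
[ 21.   24.7 -16.5   0.  -48.8  64.6]
[ 0.46130056 -0.33646086  0.00830094]
grip 11.887406015763123 [ 0.46071884 -0.33633343  0.00749507] 16.9333
[-0.26095219  0.50849799 -2.47810765] 12.115188983955278
err mm [ 0.22898136 -0.39843909  0.13498885] [-0.0212522   0.01215956  0.03226654] 20.125
```

View pics/wh.png

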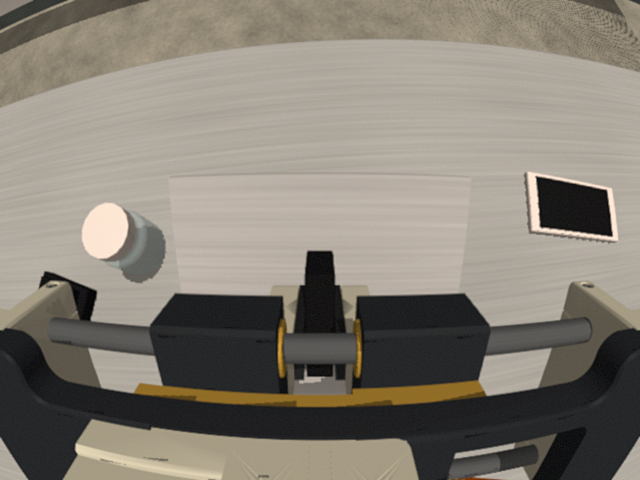

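The plate is held at 30°, with its far edge on row 177 from column 168 to 471, roughly symmetric about the tool. I'll measure its offset in the hand and check IK from here.

```bash
python3 - <<'E'
from ins import *
c=robot.camera_info("wrist"); f=np.load("wh.npz"); T=np.eye(4)
W=cloud(c,f["d"],T)  # tool frame
m=(np.abs(W[...,2]-.0035)<.008).astype(np.uint8); b=blobs(m,(120,140,520,290),500)[0]
# tool-frame plane z=NT-0.004 (plate top)
P=cast(c,b[:,0],.0035,T)*1e3; print(cv2.boundingRect(b), "plane z",np.median(W[190:240,200:280,2]),np.median(W[190:240,380:450,2]),np.median(W[182:190,200:440,2]))
u,v=b[:,0,0],b[:,0,1]
fe=P[(v<182)&(u>200)&(u<440)]; k=np.polyfit(fe[:,1],fe[:,0],1); print("far edge x at y=0",k[1],"slope deg",np.degrees(k[0]))
for n,s in(("L",(u<200)&(v>185)&(v<285)),("R",(u>440)&(v>185)&(v<285))): q=np.polyfit(P[s][:,0],P[s][:,1],1); print(n,q[1],np.degrees(q[0]))
for x,z,th in((-44,60,30),(-44,30,30),(-44,2,30),(-59,2,30),(-59,2,26),(-59.5,1,20),(-60,0,15),(-60,0,0)):
    q=robot.ik(*low(x,z,th)); print(x,z,th,None if q is None else np.round(q,1))
print(np.round(robot.read_qpos(),1))
E
```

```text
(168, 173, 304, 117) plane z 0.004353341003912561 0.004300936543490189 0.004309877022820485
far edge x at y=0 60.60499655815111 slope deg -0.2861101007022639
L -69.2245375686958 0.12205778485304611
R 69.79490959187224 -0.19226857849241122
-44 60 30 None
-44 30 30 None
-44 2 30 None
-59 2 30 None
-59 2 26 None
-59.5 1 20 [ 23.   13.7 -46.9  38.6 -14.6  26.4]
-60 0 15 [ 25.   16.4 -36.2  17.3 -25.3  45.7]
-60 0 0 [ 21.   24.7 -16.5   0.  -48.8  64.6]
[ 13.2   4.4 -54.2  74.1  -9.1   0.7]
```

The arm cannot hold a 26–30° tool tilt at the case because of the joint 3 limit. I'll set the plate back down gently and regrip the rib with the tool pitched about 14° relative to the plate. First I'll check that this is reachable.

```bash
cat > ins.py <<'E'
from h import *
from scipy.spatial.transform import Rotation as Ro
C=np.array([.6293,.0366,.055]); YAW=-4.4; REL=14.; ST,NTm=-4.6,10.   # TCP in plate coords (mm), tool tilt = plate tilt - REL
D=np.diag([1,-1,-1.])
A=Ro.from_euler("z",YAW,degrees=True).as_matrix()
def pose(px,pz,th,py=0.,off=(0,0,0),rel=None):
    """TCP pose putting plate underside middle at case-frame (px,py,pz) mm, +x edge raised th deg"""
    rel=REL if rel is None else rel
    B=A@Ro.from_euler("y",-th,degrees=True).as_matrix(); Bt=A@Ro.from_euler("y",-(th-rel),degrees=True).as_matrix()
    return C+A@np.array([px,py,pz])/1e3+B@(np.array([ST,0,NTm])+off)/1e3, Bt@D
def low(xl,zl,th,**k):
    a=np.radians(th); return pose(xl+60*np.cos(a),zl+60*np.sin(a),th,**k)
def bench(xy,z,yaw,rel=None):
    """TCP pose for plate flat on bench with underside height z (m)"""
    rel=REL if rel is None else rel
    B=Ro.from_euler("z",yaw,degrees=True).as_matrix()
    return np.array([*xy,z])+B@[ST/1e3,0,NTm/1e3], B@Ro.from_euler("y",rel,degrees=True).as_matrix()@D
E
python3 - <<'E'
from ins import *
for rel in(10,14,18):
    print(rel,[None if q is None else np.round(q).astype(int).tolist() for q in [robot.ik(*low(x,z,th,rel=rel)) for x,z,th in((-44,80,28),(-44,40,28),(-44,2,28),(-59,2,28),(-60,0,14),(-60,0,0))]+[robot.ik(*bench((.4625,-.337),z,7.85,rel)) for z in(.06,0)]])
E
```

```text
10 [[26, 9, -32, 16, -35, 47], [26, 12, -36, 19, -28, 44], [25, 14, -40, 24, -22, 39], [26, 13, -42, 26, -21, 37], [23, 21, -21, 3, -44, 61], [19, 30, -6, -4, -63, 69], [-14, 24, -20, 4, -56, 109], [-14, 28, -23, 5, -49, 108]]
14 [[25, 11, -26, 10, -41, 53], [25, 13, -29, 12, -35, 52], [25, 16, -33, 14, -30, 50], [26, 15, -35, 14, -29, 48], [21, 23, -17, 0, -50, 64], [18, 32, -2, -6, -69, 70], [-13, 25, -18, 6, -60, 108], [-13, 30, -21, 6, -53, 107]]
18 [[24, 13, -21, 6, -47, 58], [24, 15, -24, 7, -42, 57], [24, 18, -27, 8, -37, 56], [25, 17, -29, 8, -36, 55], [20, 25, -12, -2, -56, 66], [17, 34, 1, -7, -74, 71], [-12, 28, -16, 7, -64, 106], [-12, 32, -19, 7, -57, 105]]
```

```bash
python3 - <<'E'
from ins import *
def settle(P,R,sp=.1):
    robot.servo_line(P,R,speed=sp)
x,y=.4612,-.3365
robot.goto([x,y,.08],down(7.85)); robot.servo_line([x,y,.012],speed=.12); robot.dwell(.15); F0=robot.read_force()[2]; z=.012
while z>.004:
    z-=.001; robot.servo_line([x,y,z],speed=.03); dF=robot.read_force()[2]-F0
    if dF>2: break
P0=robot.read_position(); print("down",z,dF,P0)
robot.move_gripper(.45)
a=np.radians(7.85); ex=np.array([np.cos(a),np.sin(a)]); ey=np.array([-ex[1],ex[0]])
pc=P0[:2]+.00075*ex-.0003*ey; print("plate centre",pc)
robot.servo_line([x,y,.06],speed=.2)
robot.goto(*bench(pc,.05,7.85)); robot.dwell(.1); P,R=bench(pc,.05,7.85); e=P-robot.read_position(); e[2]=0
P,R=bench(pc,.0,7.85); robot.servo_line(P+e,R,speed=.12); robot.dwell(.15); print("pre",(robot.read_position()-P)*1e3,robot.read_force())
robot.move_gripper(0.); 
B=Ro.from_euler("z",7.85,degrees=True).as_matrix(); Q=robot.read_position(); loc=B.T@(Q-[*pc,0])*1e3
print("grip",robot.read_grip_width()*88,"TCP in plate mm",loc,robot.read_force(),robot.read_t())
Q=robot.read_position(); robot.servo_line(Q+[0,0,.05],speed=.12); print(robot.read_force(),robot.read_grip_width()*88)
robot.servo_line(Q+[0,0,.2],speed=.25)
robot.goto(*low(-44,70,28)); robot.dwell(.3)
T=Tt(); p,d=robot.grab_frame("wrist"); np.savez("wh2.npz",p=p,d=d,T=T,loc=loc); cv2.imwrite("pics/wh2.png",cv2.convertScaleAbs(p[:,:,::-1],alpha=1.2))
P,R=low(-44,70,28); print("err mm",(A.T@(T[:3,3]-P))*1e3, robot.read_t())
E
```

```text
down 0.006999999999999997 6.078157419107531 [ 0.46136409 -0.33656829  0.00747842]
plate centre [ 0.46214803 -0.33676305]
pre [ 1.50102914 -0.76789025  0.96726115] [-0.59435109  0.51430681  0.6151452 ]
grip 11.941524751756088 TCP in plate mm [-3.75431892 -0.55922698 10.07533888] [0.37915739 1.20151245 1.94279941] 26.8
[-0.29075997  0.08429316 -1.78916731] 11.791002687576714
err mm [ 0.12904154 -0.62959848 -0.00263573] 29.9833
```

View pics/wh2.png

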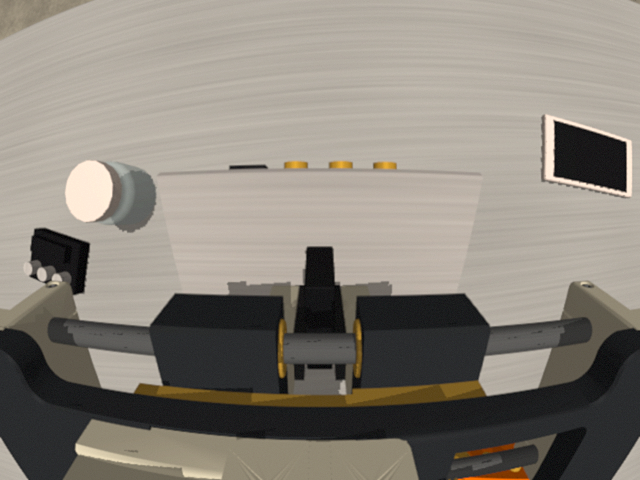

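The plate is held with the pitched grip, its far edge on row 173 from column 159 to 481. I'll measure its pose in the hand from the depth image.

```bash
cat > hand.py <<'E'
from ins import *
def hand(f):
    """plate in hand: rel pitch (deg), centre of underside in tool frame (mm), yaw error"""
    c=robot.camera_info("wrist"); W=cloud(c,f["d"],np.eye(4))*1e3
    S=np.concatenate([W[185:270:3,190:270:3].reshape(-1,3),W[185:270:3,370:450:3].reshape(-1,3)])
    S=S[np.abs(S[:,2]-np.median(S[:,2]))<25]; k,*_=np.linalg.lstsq(np.c_[S[:,:2],np.ones(len(S))],S[:,2],rcond=None)
    res=np.abs(W[...,2]-(W[...,:2]@k[:2]+k[2])); b=blobs((res<4).astype(np.uint8),(120,140,520,290),500)[0]
    u,v=b[:,0,0],b[:,0,1]; cam=c["T_tool_cam"]; o=cam[:3,3]*1e3
    a=(b[:,0]-[c["cx"],c["cy"]])/foc(c); t=np.linalg.norm(a,axis=1,keepdims=True); r=np.c_[a/t*np.sin(t),np.cos(t)]@cam[:3,:3].T
    nv=np.array([k[0],k[1],-1]); P=o+r*((-(k[2]+o@nv-0)/(r@nv))[:,None])
    fe=P[(u>200)&(u<440)&(v<182)]; g=np.polyfit(fe[:,1],fe[:,0],1)
    L=P[(u<205)&(v>185)&(v<270)]; R=P[(u>435)&(v>185)&(v<270)]
    ym=(np.polyfit(L[:,0],L[:,1],1)@[40,1]+np.polyfit(R[:,0],R[:,1],1)@[40,1])/2
    rel=np.degrees(np.arctan(k[0])); dx=np.array([1,0,k[0]])/np.hypot(1,k[0]); nz=np.array([-k[0],0,1])/np.hypot(1,k[0])
    edge=np.array([g[1],0,g[1]*k[0]+k[2]]); ctr=edge-60*dx+4*nz; ctr[1]=ym   # tool z points down -> underside is +4 along nz
    return rel,np.degrees(np.arctan(k[1])),ctr,np.degrees(g[0]),cv2.boundingRect(b)
if __name__=="__main__":
    import sys; rel,roll,ctr,yw,bb=hand(np.load(sys.argv[1]))
    # TCP in plate coords: dx along plate, n up
    a=np.radians(rel); dx=np.array([np.cos(a),0,np.sin(a)]); nz=np.array([-np.sin(a),0,np.cos(a)])
    print("rel",rel,"roll",roll,"ctr",ctr,"yaw",yw,bb,"TCP s,n",-ctr@dx,ctr@nz)
E
python3 hand.py wh2.npz; python3 hand.py wh.npz
```

```text
rel -13.915997590854143 roll -0.03756264175333365 ctr [7.00820284 0.16584644 9.48688318] yaw -0.07838236712194825 (157, 168, 326, 122) TCP s,n -4.520921105799385 10.893903428811646
rel 0.10093557238775713 roll -0.008298670993601032 ctr [0.69659729 0.1863439  8.35390581] yaw -0.1685907278540265 (168, 173, 304, 117) TCP s,n -0.7113129278704294 8.352665677583385
```

```bash
cat > go.py <<'E'
from ins import *
O=(.2,0,.05)
class Abort(Exception): pass
def err(P): return robot.read_position()-P
def step(w,e,sp,F0=None,lim=12):
    P,R=low(*w,off=O); robot.servo_line(P+e,R,speed=sp)
    d=(A.T@err(P))*1e3; F=A.T@robot.read_force()
    print(w,"err",np.round(d,2),"F",np.round(F,1),"t",round(robot.read_t(),2))
    if F0 is not None and np.abs(F-F0).max()>lim: raise Abort(w)
    return F
E
python3 - <<'E'
from go import *
P,R=low(-44,70,28,off=O); e=-err(P)
step((-44,40,28),e,.1); robot.dwell(.15); P,_=low(-44,40,28,off=O); e=e-err(P); F0=A.T@robot.read_force(); print(e*1e3,F0)
step((-44,20,28),e,.08,F0); step((-44,8,28),e,.06,F0); step((-44,2.5,28),e,.05,F0)
robot.dwell(.15); P,_=low(-44,2.5,28,off=O); e=e-err(P)
step((-52,2.5,28),e,.06,F0); step((-58.5,2.5,28),e,.04,F0)
robot.dwell(.1); P,_=low(-58.5,2.5,28,off=O); print("resid",A.T@err(P)*1e3); np.save("e.npy",np.r_[e,F0])
p,d=robot.grab_frame("scene"); p2,d2=robot.grab_frame("wrist"); np.savez("wh3.npz",p=p2,d=d2,T=Tt())
cv2.imwrite("pics/in1.png",np.hstack([cv2.resize(p[200:290,330:430,::-1],(530,480),interpolation=cv2.INTER_CUBIC),]))
E
```

```text
(-44, 40, 28) err [0.08 0.38 0.03] F [ 0.   0.4 -2.5] t 30.43
[-0.56589579 -0.21064087 -0.87901017] [-0.19943224  0.55889537 -1.61231418]
(-44, 20, 28) err [-0.62 -0.38 -1.01] F [ 0.4  0.7 -2.5] t 31.0
(-44, 8, 28) err [-0.86 -0.43 -1.41] F [-0.2  0.3 -1.7] t 31.35
(-44, 2.5, 28) err [-0.82 -0.42 -1.29] F [ 0.   0.4 -2.4] t 31.61
(-52, 2.5, 28) err [-0.58 -0.1   0.09] F [ 0.8  1.  -2.2] t 32.03
(-58.5, 2.5, 28) err [-0.37 -0.08 -0.02] F [ 0.8  0.2 -2. ] t 32.34
resid [-0.02505482  0.03769141  0.01536895]
```

View pics/in1.png

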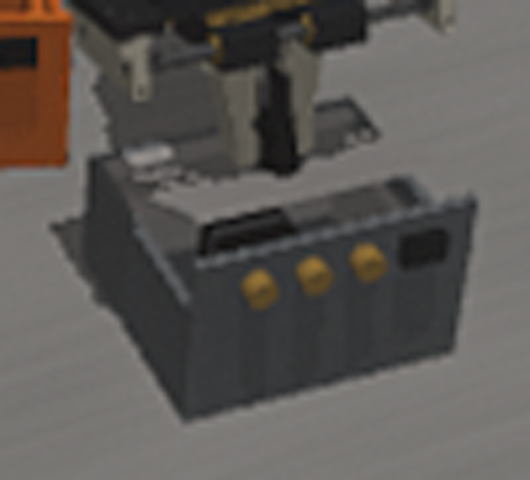

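The plate slopes into the case with its low edge under the lip side and no contact force. The pack is visible beneath it. Now I'll lower the high edge.

```bash
python3 - <<'E'
from go import *
q=np.load("e.npy"); e,F0=q[:3],q[3:]
try:
    for w in((-59,1.5,24),(-59.2,1.2,20),(-59.4,1,16),(-59.6,1,12),(-59.8,1,8)): step(w,e,.05,F0)
    robot.dwell(.15); P,_=low(-59.8,1,8,off=O); r=err(P); print("resid",A.T@r*1e3,A.T@robot.read_force()); e=e-r
    step((-60,.8,4),e,.04,F0); step((-60,.6,2),e,.03,F0)
    robot.dwell(.15); P,_=low(-60,.6,2,off=O); print("resid",A.T@err(P)*1e3,A.T@robot.read_force(),robot.read_grip_width()*88)
except Abort as x: print("ABORT",x)
np.save("e.npy",np.r_[e,F0])
f=dict(zip("pd",robot.grab_frame("wrist")));np.savez("wh4.npz",**f,T=Tt()); cv2.imwrite("pics/wh4.png",cv2.convertScaleAbs(f["p"][:,:,::-1],alpha=1.2))
E
python3 hand.py wh4.npz
```

```text
(-59, 1.5, 24) err [1.17 0.39 0.04] F [ 0.2 -0.4 -2.6] t 32.79
(-59.2, 1.2, 20) err [ 1.    0.08 -0.08] F [1.4 0.2 0.6] t 33.04
(-59.4, 1, 16) err [ 0.17 -0.3  -0.13] F [-0.2  0.7  2.7] t 33.29
(-59.6, 1, 12) err [-0.21 -0.37 -0.36] F [-0.3  0.2  2. ] t 33.54
(-59.8, 1, 8) err [-0.29 -0.31 -0.43] F [-1.2  0.8  0.7] t 33.79
resid [-0.66972796 -0.15547391 -0.10044536] [ 0.11161723  0.06077604 -2.77042296]
(-60, 0.8, 4) err [ 0.69  0.08 -0.27] F [-0.6  0.   0.2] t 34.2
(-60, 0.6, 2) err [0.42 0.03 0.05] F [-1.2 -0.5 -1. ] t 34.45
resid [0.35401176 0.08684476 0.1810836 ] [ 1.11072435  0.19623643 -1.70406583] 11.549857677935Traceback (most recent call last):
  File "hand.py", line 18, in <module>
    import sys; rel,roll,ctr,yw,bb=hand(np.load(sys.argv[1]))
                                   ~~~~^^^^^^^^^^^^^^^^^^^^^^
  File "hand.py", line 11, in hand
    fe=P[(u>200)&(u<440)&(v<182)]; g=np.polyfit(fe[:,1],fe[:,0],1)
                                     ~~~~~~~~~~^^^^^^^^^^^^^^^^^^^
    raise TypeError("expected non-empty vector for x")
TypeError: expected non-empty vector for x
```

View pics/wh4.png

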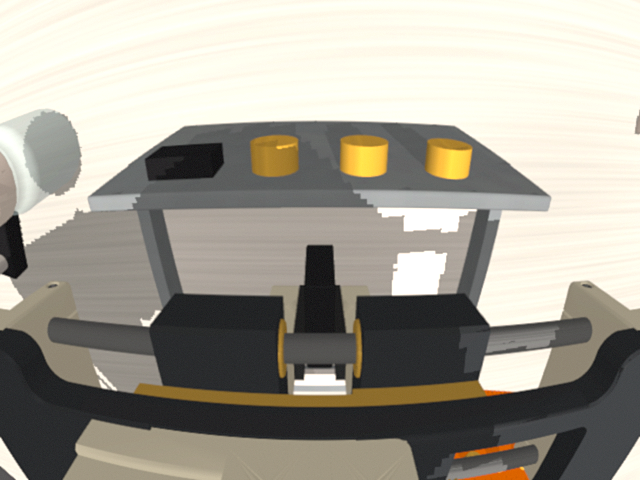

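The plate lies between the side walls with the far edge just behind the panel, nearly flat. Now the final seating until contact.

```bash
python3 - <<'E'
from go import *
q=np.load("e.npy"); e,F0=q[:3],q[3:]
step((-60,.5,1),e,.02,F0); step((-60,.4,0),e,.02,F0); robot.dwell(.2)
z=.4; 
while z>-3:
    F=step((-60,z,0),e,.02,F0,40); robot.dwell(.1); F=A.T@robot.read_force(); 
    if F[2]-F0[2]>6: break
    z-=.4
print("contact z",z,F)
def plane(n):
    T=Tt(); p,d=robot.grab_frame("wrist"); W=cloud(robot.camera_info("wrist"),d,T)
    S=np.concatenate([W[230:285:3,190:270:3].reshape(-1,3),W[230:285:3,370:450:3].reshape(-1,3)]); L=(S-C)@A*1e3
    L=L[np.abs(L[:,2]-np.median(L[:,2]))<8]
    k,*_=np.linalg.lstsq(np.c_[L[:,:2],np.ones(len(L))],L[:,2],rcond=None); print(n,"plate top z at centre",k[2],"slope deg x,y",np.degrees(k[:2]))
plane("held")
E
```

```text
(-60, 0.5, 1) err [0.51 0.12 0.01] F [-1.  -0.   1.1] t 34.9
(-60, 0.4, 0) err [0.67 0.14 0.12] F [-1.5  0.7  1.1] t 35.15
(-60, 0.4, 0) err [0.68 0.11 0.12] F [-0.9  0.3  2.1] t 35.6
(-60, 0.0, 0) err [0.78 0.15 0.24] F [0.3 0.2 4. ] t 35.95
(-60, -0.4, 0) err [0.84 0.1  0.48] F [1.4 1.6 6.2] t 36.3
contact z -0.4 [-0.33442982  1.00140024  5.354055  ]
held plate top z at centre 2.9010899617363366 slope deg x,y [0.23951589 0.01810487]
```

```bash
python3 - <<'E'
from go import *
robot.move_gripper(.3); robot.dwell(.1); print(robot.read_grip_width()*88,A.T@robot.read_force())
P=robot.read_position(); robot.servo_line(P+[0,0,.06],speed=.1); robot.servo_line(P+[0,0,.15],speed=.2)
robot.goto([C[0],C[1],.27],down(YAW)); robot.dwell(.2)
c=robot.camera_info("wrist"); T=Tt(); p,d=robot.grab_frame("wrist"); W=(cloud(c,d,T)-C)@A*1e3
m=(np.abs(W[...,0])<50)&(np.abs(W[...,1])<68)&(np.abs(W[...,2]-3)<9); L=W[m]
k,*_=np.linalg.lstsq(np.c_[L[:,:2],np.ones(len(L))],L[:,2],rcond=None); print(len(L),"top z",k[2],"slope",np.degrees(k[:2]),"bench",np.median(W[(W[...,0]>90)&(W[...,0]<140)][:,2])+55)
rb=W[(np.abs(W[...,0])<35)&(np.abs(W[...,1])<12)&(np.abs(W[...,2]-33)<6)]; print("rib top",np.median(rb,0))
s,_=robot.grab_frame("scene"); print(robot.read_t())
cv2.imwrite("pics/end.png",np.hstack([cv2.convertScaleAbs(p[60:360,170:470,::-1],alpha=1.2),cv2.resize(s[190:290,330:430,::-1],(300,300),interpolation=cv2.INTER_CUBIC)]))
E
```

```text
26.33411832794308 [-0.84673528 -1.41092882 -0.02583394]
11987 top z 3.0239924689486797 slope [0.04646662 0.01767293] bench -0.7657731821799914
rib top [ 3.12788698  0.05366036 32.93863584]
39.0583
```

View pics/end.png

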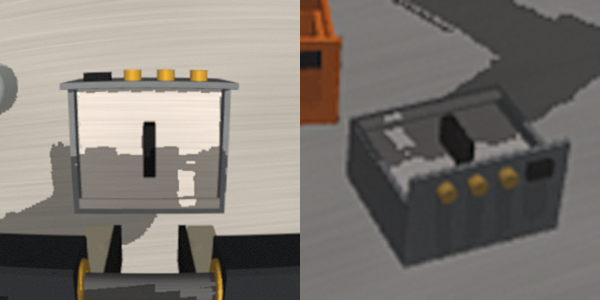

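```bash
python3 -c "
from rig import robot
print(robot.read_force(),robot.read_t()); robot.job_done()"
```

```text
[-0.5527825   0.30715414 -0.03819501] 39.0583
the job is handed in; nothing more can be done
```

I packed the grey case and handed the job in at 39.1 s. The battery pack was set down on the case floor until contact. The smaller cover plate then went in under the lip, sloping at 28°, and was lowered in the grip until it lay flat.

**Mid-job fix:** the arm could not reach the case with its tool tilted at the plate's slope. I set the plate back on the bench under force control and regripped the rib with the tool pitched about 14°. The insertion then went in with at most about 8 N of change in wrist force.

**Last checks:**
- **Plate:** it is flat within about 0.05°. Its top reads 3.0 mm above the ledges, or about 3.8 mm after correcting for the camera's depth error of about -0.8 mm; fully home is 4 mm.
- **Robot:** the gripper is open and clear, with wrist force near zero.
- **Bystanders:** my path stayed clear of the jar, phone and knob box. I did not re-measure them at the end.
- **Disagreement:** the rib's median x read 3.1 mm off centre, more than the 2 mm play. I put this down to uneven sampling of the rib. The last tool position while gripping put the plate about 0.8 mm towards +x, inside the play and still well under the lip.

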